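# Clamp the tool holder in the setting fixture and hold the drawbar lever

## Robot

A 6-joint arm with a two-finger parallel gripper is mounted at the origin on the work surface. World frame = base frame: x ahead of the robot, y to its left, z up, the work surface at z = 0. Lengths are in m, angles in rad, forces in N, time in s.
With the tool pointing down it reaches from about 0.3 to 0.75 m from the base axis. Payload 8.5 kg.
Tool frame: the origin (TCP) lies midway between the tips of the shut fingers; the grasp point (between the pads) lies 19 mm behind it (env.grasp_offset is the distance from the TCP to the grasp point, in m); z points along the fingers, y is the line along which they close (so a half turn about z gives the same grasp; the last joint's range is limited). The gripper opens to 85 mm and grips with 20 to 120 N. Pads are 22 mm wide; open, the fingers measure 114 mm over their backs; the gripper's body (76 mm by 85 mm) begins 54 mm behind the grasp point. The pads swing forward as they close: fully open they stand 13 mm farther back than shut.
Start: joints at [-1.469, 0.381, 1.297, -0, 1.464, -0.215], TCP at [0.171, -0.523, 0.231] pointing down, gripper open.
Joint ranges: [-3.11, 3.11], [-0.89, 2.33], [0.22, 2.48], [-1.42, 4.56], [0.17, 2.85], [-2.88, 2.88]. Speed limits (rad/s): [2.39, 2.39, 3.14, 3.14, 3.14, 3.14].

## Interface

Orientations are given as [roll, pitch, yaw] about the fixed x, y, z axes, in that order (R = Rz(yaw) Ry(pitch) Rx(roll)).
In Python, from workcell import env, optics, job gives the robot as it stands (env), with the cameras (optics) and the job (job).
- The arm moves only by the shell command python3 inch.py 'ROWS' [FORCE]. ROWS is a JSON list of rows, 1 to 8 of them, each of 5 numbers: dx, dy, dz in m, then a turn about the tool's z in rad, then the finger opening in m; each row shifts and turns the commanded pose from where the row before left it, along the tool's axes as they then stand; what a row does not reach is not made up. A row lasts 1/10 s, in which the tool goes at most 0.05 m and 0.15 rad, less where a joint would pass 70% of its speed; a pose out of reach is approached as far as the arm can. The fingers move at their own pace and stop on an object; FORCE is the grip in N (left out, the last holds). Time passes only in rows, so rows that do not move let the fingers close. It prints the time, the measured TCP pose, the force, the opening and the grip force at its end. Input that does not fit is refused with a message, and nothing moves.
- env.observe(): the state, without advancing time (a new reading comes with each control period).
- optics.snapshot(name): name is "side" or "top"; returns (picture, depth): 420x560x3 uint8, red, green, blue; 420x560 float32, m along the optical axis (not along the pixel's ray), 0 where there is no reading.
- optics.camera_model(name): a dict with "mtx" (3x3 intrinsics, pixels), "pose" (4x4, takes a point from camera to world coordinates). Camera axes: x right, y up, looking along -z (the intrinsics and any distortion apply to the point x, -y, -z); pixel columns grow to the right and rows downward; lengths in m; the calibration is good to about 2 mm. A picture is of the moment at which its call begins. camera_model takes no time and is no camera call.
- job.hand_in(): hands the job in; it is judged then, once.
The state is a dict: "clock": time; "qpos": joint angles; "dq": joint speeds; "joint_torque": joint torques, N m; "tool_pos": TCP position; "tcp_rot": TCP orientation; "ft_force": force on the tool from outside, world axes, zero at the start; "moment": the same for the moment, N m; "width": finger opening in m; "gripper_force": force on a finger pad.
Only numpy, scipy, OpenCV 4.12 (cv2) and the standard library are available. Lean on these libraries where they do the work, as an engineer would, in place of code of your own. Each camera call takes 0.05 s, during which the arm holds its last target. There are 200 camera calls.

## Task

The tool holder standing in the round spindle unit has to be clamped for measuring: first turn the lock ring by its upright crank pin until the pin stands in line with the long locked mark on the foot. Then flip the safety catch of the clamp unit fully over, away from the lever, until it lies on its open stop, and after that pull the lever by its cross handle back to its stop, on the robot's side, and hold it there: the lever is sprung, and the program finishes with the fingers still holding it. Leave the ring locked, and leave the other things on the bench where they are.

Things in the scene. Friction and masses are not known exactly. Their poses are not given: they have to be found in the camera images.
- spindle_unit: Fixed round spindle unit on the 15 mm granite plate (top at z = 15 mm), left or right of the clamp unit: black foot 210 mm across, 12 mm high, neck to 43 mm; in its middle a steel tool holder: 62 mm across up to 90 mm, 44 mm nut up to 120 mm, 16 mm cutter up to 165 mm. Origin: centre of the underside, on the ring's axis; z up; yaw varies by 0.35 rad either way.
- ring (a joint): Angle (rad) of the aluminium lock ring (116 mm across, 46 to 62 mm above the unit's underside) about the unit's upright axis: grows counterclockwise from above, 0 (pin between the two small round studs: unlocked; starts at 0 to 0.4) to 1.6. At 1.2 the pin is in line with the locked mark; it can be turned past it. Friction (1.3 N at the pin) keeps it where it is left.
- ring_pin (a point): Centre of the top of the ring's upright steel crank pin, 14 mm diameter, 45 mm of it free above the ring's radial arm (arm top 60 mm, pin top 105 mm above the unit's underside), 90 mm from the ring's axis. Take it from above; the pin is fixed to the ring and may turn between the pads.
- locked_mark (a point): Outer end of the long locked mark, a single aluminium bar 45 mm long, 7 mm wide, that lies radially on the foot on the robot's side (68 to 113 mm from the axis); the point is 113 mm from the axis at its top, 21 mm above the unit's underside. The ring is locked when its pin stands over this bar's line.
- clamp_unit: Fixed grey clamp unit on the same plate: foot 140 x 150 x 12 mm, two cheeks 65 mm high carry the lever, two dark brackets 62 mm high the catch. Origin: on the underside, 25 mm to the -y side of the foot's centre, level with the lever's middle; x points away from the robot, y to the left, where the catch is; yaw varies by 0.35 rad either way.
- lever (a joint): Angle (rad) of the yoke lever about the unit's y axis at lever_hinge: 0 at rest (leaning 0.15 rad away from the robot), grows as its top is pulled to the unit's -x side, towards the robot; stop at 0.7. Spring return: 2.5 N at the bar at rest, 8 N at the stop. While shut, the catch's cross bar stands on the robot's side of the lever's left arm and blocks it after about 0.1.
- lever_bar (a point): Middle of the lever's black round cross handle: 18 mm diameter, 76 mm long along the unit's y axis, 110 mm from lever_hinge, 159 mm above the unit's underside at rest. Two 10 mm steel arms carry it, 64 mm apart: between them the bar is free, to be pinched or hooked from above, fingers on its two x sides; it may turn between the pads. It moves on a circle about lever_hinge.
- lever_hinge (a point): Lever's hinge axis (along the unit's y), fixed, 20 mm on the +x side of the unit's origin and 50 mm above its underside.
- catch (a joint): Angle (rad) of the steel safety catch about the unit's x axis at catch_hinge: 0 shut (upright, cross bar in front of the lever's left arm; it stays shut by itself), grows as its top is flipped to the unit's +y side, away from the lever; open stop at 1.35, nearly lying. Let go past about 0.5 it falls on to the open stop by its own weight; from there on its cross bar is clear of the lever.
- catch_tab (a point): Middle of the top end of the catch's upright bar (10 mm along the unit's x, 12 mm wide), 115 mm above catch_hinge, so 165 mm above the unit's underside when shut. The cross bar (10 x 62 x 14 mm) runs from it towards the lever, 48 to 62 mm above catch_hinge; above that the upright can be pinched from above, fingers on its two x sides.
- catch_hinge (a point): Catch's hinge axis (along the unit's x), fixed, at x 13 mm, y 72 mm of the clamp unit, 50 mm above its underside.
- spare_holder: Bystander: loose steel tool holder standing on the plate, 63 mm diameter, 75 mm high, origin under its centre. Leave it alone.
- spanner: Bystander: loose steel open-ended spanner lying on the plate beyond the two units. Leave it alone.
- insert_tray: Bystander: loose grey open tray, 80 x 110 x 30 mm, origin under its centre. Leave it alone.

How it is judged:
On the way, in this order (a step that is already met when the one before it is completed fails the run):
1. the lock ring is turned to its locked mark, the catch still shut (value of joint ring between 1.1 and 1.3 rad and value of joint catch below 0.3 rad), for 0.2 s.
2. the catch is flipped fully open, the lever still at rest (value of joint catch above 1.15 rad and value of joint lever below 0.15 rad), for 0.2 s.
3. the lever is pulled to its stop (value of joint lever above 0.6 rad), for 0.2 s.
At the end, for the whole second after the job is handed in: For the whole last second the fingers hold the lever (contact force over 1.5 N) at or near its stop (joint over 0.6 of 0.7 rad), the catch lies open (over 1.15 of 1.35 rad) and the ring stands at its locked mark (1.2 rad, within 0.1 rad, 9 mm at the pin) (value of joint ring between 1.1 and 1.3 rad and value of joint catch above 1.15 rad and value of joint lever above 0.6 rad and contact force between the fingers and clamp_unit above 1.5 N); the arm keeps its last pose, push and grip.
It fails at once if the lever is forced past the shut catch (value of joint lever above 0.2 rad and value of joint catch below 0.35 rad).
It fails at once if the spare tool holder is shoved or upset (distance of spare_holder from where it was at the start of the episode above 0.03 m or angle between spare_holder's own z axis and vertical above 0.5 rad).
It fails at once if the tray is shoved or upset (distance of insert_tray from where it was at the start of the episode above 0.03 m or angle between insert_tray's own z axis and vertical above 0.5 rad).
It fails at once if the spanner is shoved (distance of spanner from where it was at the start of the episode above 0.03 m).
It also fails if it takes over 64 s, if anything falls off the work surface, if the arm or the gripper's body presses on something with over 40 N, if the wrist force passes 120 N, or if a joint passes its speed limit or range.

## Working session

There is one attempt and no reset: what is moved stays moved. The work goes in short steps, Python scripts to look and compute and a shell command to move; the robot and the scene stay as the last step left them, time stands still between calls to the robot, and variables do not carry over. Pictures are saved under pics/ and viewed, at most 10 in all, crops included, and the job is handed in when it is done.

```bash
ls; mkdir -p pics; cat > h.py <<'E'
import numpy as np, cv2
from workcell import env, optics, job
def snap(n,f=None):
    p,d=optics.snapshot(n)
    if f: cv2.imwrite('pics/'+f,p[:,:,::-1])
    return p,d
def cloud(n,d):
    c=optics.camera_model(n);K=np.array(c['mtx']);T=np.array(c['pose'])
    v,u=np.mgrid[:d.shape[0],:d.shape[1]]
    x=(u-K[0,2])/K[0,0]*d;y=(v-K[1,2])/K[1,1]*d
    P=np.stack([x,-y,-d],-1)@T[:3,:3].T+T[:3,3]
    P[d<=0]=np.nan
    return P
def proj(n,p):
    c=optics.camera_model(n);K=np.array(c['mtx']);T=np.array(c['pose'])
    q=(np.asarray(p)-T[:3,3])@T[:3,:3]; q=q*[1,-1,-1]
    q=q@K.T; return q[...,:2]/q[...,2:]
E
python3 - <<'E'
from h import *
for n in('top','side'):
    p,d=snap(n,n+'0.png'); np.savez('pics/'+n+'0.npz',p=p,d=d); c=optics.camera_model(n); print(n,c,(d>0).mean())
s=env.observe(); print(s['tool_pos'],s['tcp_rot'],s['width'],s['clock'])
E
```

```text
inch.py
pics
workcell.py
top {'mtx': array([[467.9537153 ,   0.        , 284.25055356],
       [  0.        , 467.9537153 , 201.12229851],
       [  0.        ,   0.        ,   1.        ]]), 'pose': array([[ 1.28163499e-02,  9.85948651e-01, -1.66556294e-01,
         3.56123061e-01],
       [-9.99917028e-01,  1.24214262e-02, -3.41264830e-03,
         3.95899539e-02],
       [-1.29582928e-03,  1.66586212e-01,  9.86026042e-01,
         1.34905086e+00],
       [ 0.00000000e+00,  0.00000000e+00,  0.00000000e+00,
         1.00000000e+00]])} 0.9958843537414966
side {'mtx': array([[379.1482008 ,   0.        , 278.16776118],
       [  0.        , 379.1482008 , 208.3791449 ],
       [  0.        ,   0.        ,   1.        ]]), 'pose': array([[ 0.98178212,  0.11477146, -0.15143112,  0.43248937],
       [-0.18966812,  0.54415659, -0.81726349, -0.71108353],
       [-0.01139629,  0.83109634,  0.55601169,  0.66162002],
       [ 0.        ,  0.        ,  0.        ,  1.        ]])} 0.9958248299319727
[ 0.17131715 -0.52236673  0.2307662 ] [-3.14029514e+00 -2.55647986e-04  3.16806629e-01] 0.08531977821012411 0.1
```

View pics/top0.png

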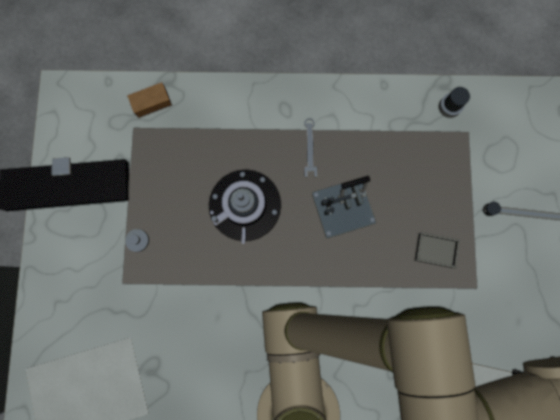

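View pics/side0.png

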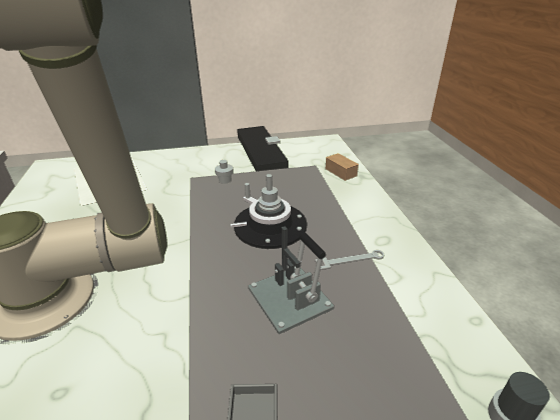

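The top view shows the spindle around (245,205) with the pin at (213,219) and the mark at (243,235). The clamp foot is around (344,207), with the lever bar at (355,183). Next I'll measure these using depth.

```bash
python3 - <<'E'
from h import *
z=np.load('pics/top0.npz');p,d=z['p'],z['d'];P=cloud('top',d)
zs=np.load('pics/side0.npz');ps,ds=zs['p'],zs['d'];S=cloud('side',ds)
print('plate z',np.nanmedian(P[260:275,150:400,2]), np.nanmedian(S[340:380,200:230,2]))
f=lambda a:np.round(a,4).tolist()
def rep(n,Q,img,box,zlo,zhi,extra=None):
    r0,r1,c0,c1=box;m=np.zeros(Q.shape[:2],bool);m[r0:r1,c0:c1]=1
    m&=(Q[...,2]>zlo)&(Q[...,2]<zhi)
    if extra is not None:m&=extra
    q=Q[m];print(n,len(q),'med',f(np.median(q,0)) if len(q) else'', 'mid',f((q.min(0)+q.max(0))/2) if len(q) else'','ext',f(np.ptp(q,0)) if len(q) else''); return q
# foot circle by dark mask
g=p.max(-1).astype(int)
q=rep('foot',P,p,(165,245,205,285),.02,.032,g<60)
A=np.c_[2*q[:,:2],np.ones(len(q))]
h=cv2.convexHull((q[:,:2]*1e4).astype(np.int32));(cx,cy),r=cv2.minEnclosingCircle(h);print('foot circ',cx/1e4,cy/1e4,r/1e4)
q=rep('ringtop',P,p,(165,245,205,285),.070,.085,g>90)
h=cv2.convexHull((q[:,:2]*1e4).astype(np.int32));
rep('cutter top',P,p,(165,245,225,265),.150,.19)
rep('pin',P,p,(205,235,200,230),.10,.13)
rep('mark',P,p,(226,245,236,250),.025,.05,g>90)
q=rep('clampfoot',P,p,(170,245,305,385),.022,.035)
h=(q[:,:2]*1e4).astype(np.int32);b=cv2.minAreaRect(h);print('rect',b)
q=rep('lever bar',P,p,(170,200,325,380),.155,.195); c=np.cov(q[:,:2].T);w,v=np.linalg.eigh(c);print('axis',v[:,1])
rep('S pin',S,ps,(178,204,240,256),.085,.13)
q=rep('S bar',S,ps,(225,265,295,330),.155,.195);w,v=np.linalg.eigh(np.cov(q.T));print(v[:,2])
rep('S catch top',S,ps,(222,265,275,292),.165,.2)
rep('S cutter',S,ps,(165,190,260,280),.15,.19)
big=np.hstack([cv2.resize(p[160:255,195:275],None,fx=4,fy=4,interpolation=3),cv2.resize(p[160:255,300:390],None,fx=4,fy=4,interpolation=3)])
cv2.imwrite('pics/crop.png',np.clip(big[:,:,::-1]*1.6,0,255).astype(np.uint8)); print(big.shape)
E
```

```text
plate z 0.014540102142648115 0.01443833358546065
foot 2022 med [0.5648, 0.1384, 0.0274] mid [0.5703, 0.1583, 0.026] ext [0.2078, 0.2048, 0.012]
foot circ 0.5693703125 0.15678067626953124 0.1048889892578125
ringtop 666 med [0.5588, 0.1676, 0.0763] mid [0.5647, 0.1697, 0.0775] ext [0.1186, 0.1392, 0.0146]
cutter top 42 med [0.5658, 0.1564, 0.1787] mid [0.5677, 0.1566, 0.168] ext [0.0161, 0.0141, 0.034]
pin 25 med [0.5134, 0.2291, 0.1195] mid [0.5136, 0.2292, 0.1122] ext [0.011, 0.0112, 0.0234]
mark 50 med [0.4758, 0.1588, 0.0345] mid [0.4774, 0.1601, 0.0352] ext [0.0445, 0.0097, 0.0182]
clampfoot 1776 med [0.5451, -0.1156, 0.0266] mid [0.571, -0.1282, 0.0284] ext [0.2087, 0.2266, 0.0128]
rect ((5708.45263671875, -1292.80615234375), (2065.554443359375, 2267.9150390625), 0.6486037969589233)
lever bar 222 med [0.604, -0.1358, 0.1803] mid [0.5911, -0.1232, 0.1712] ext [0.0621, 0.1049, 0.0307]
axis [-0.40525676  0.91420291]
S pin 55 med [0.5158, 0.2258, 0.1056] mid [0.5163, 0.2286, 0.1024] ext [0.0127, 0.0146, 0.0343]
S bar 326 med [0.6062, -0.1459, 0.1785] mid [0.6071, -0.1391, 0.1693] ext [0.0356, 0.0746, 0.0283]
[-0.32234601  0.94579514  0.03955502]
S catch top 44 med [0.5627, -0.0798, 0.1754] mid [0.563, -0.0772, 0.1731] ext [0.0104, 0.014, 0.0149]
S cutter 69 med [0.569, 0.1526, 0.1686] mid [0.5702, 0.1567, 0.1655] ext [0.0154, 0.0164, 0.0302]
(380, 680, 3)
```

View pics/crop.png

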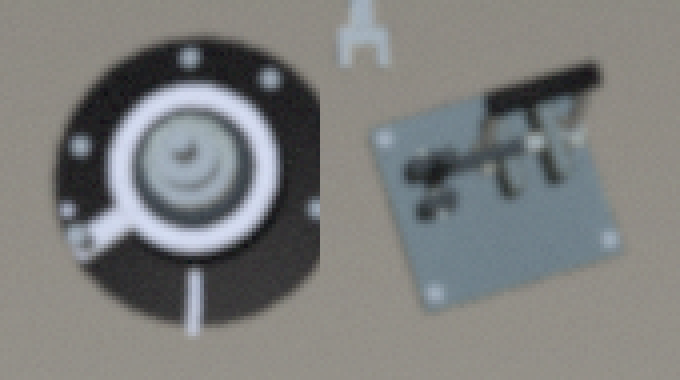

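Measured positions (world frame):

| Item | Position or angle |
|---|---|
| Spindle axis | about (0.5685, 0.157) |
| Pin | (0.514, 0.229), at 127° |
| Locked mark direction | about 178.4°, so the ring starts near 0.3 |
| Clamp yaw | about 0.328 |
| Clamp origin | about (0.574, -0.149) |
| Catch tab | (0.563, -0.077) |
| Lever bar | (0.608, -0.138) |

First move is to above the pin.

```bash
python3 inch.py '[[0.031, -0.034, 0, 0, 0.085], [0.031, -0.034, 0, 0, 0.085], [0.031, -0.034, 0, 0, 0.085], [0.031, -0.034, 0, 0, 0.085], [0.031, -0.034, 0, 0, 0.085], [0.031, -0.034, 0, 0, 0.085], [0.031, -0.034, 0, 0, 0.085], [0.031, -0.034, 0, 0, 0.085]]'
python3 inch.py '[[0.031, -0.034, 0, 0, 0.085], [0.031, -0.034, 0, 0, 0.085], [0.031, -0.034, 0, 0, 0.085], [0.031, -0.034, 0, 0, 0.085], [0.031, -0.034, 0, 0, 0.085], [0.031, -0.034, 0, 0, 0.085], [0.031, -0.034, 0, 0, 0.085], [0.031, -0.034, 0, 0, 0.085]]'
python3 inch.py '[[0, 0, 0, -0.147, 0.06], [0, 0, 0, -0.147, 0.06], [0, 0, 0, -0.147, 0.06], [0, 0, 0, -0.147, 0.06], [0, 0, 0, -0.147, 0.06], [0, 0, 0, -0.147, 0.06], [0, 0, 0, -0.147, 0.06], [0, 0, 0, -0.147, 0.06]]'
python3 inch.py '[[0, 0, 0, -0.147, 0.05], [0, 0, 0, -0.147, 0.05], [0, 0, 0, -0.147, 0.05], [0, 0, 0, -0.147, 0.05], [0, 0, 0, -0.147, 0.05], [0, 0, 0, -0.147, 0.05], [0, 0, 0, -0.147, 0.05], [0, 0, 0, -0.147, 0.05]]'
cat >> h.py <<'E'
def tool(target):
    s=env.observe();from scipy.spatial.transform import Rotation as R
    r=R.from_euler('xyz',s['tcp_rot']);e=np.asarray(target)-s['tool_pos']
    print('t',s['clock'],'pos',np.round(s['tool_pos'],4),'rpy',np.round(s['tcp_rot'],3),'w',round(s['width'],4),'F',np.round(s['ft_force'],1),'q6',np.round(s['qpos'][5],2),'-> tool delta',np.round(r.inv().apply(e),4))
E
python3 -c "from h import *;tool([.514,.229,.16])"
```

```text
clock: 0.9
tool_pos: [0.3225, -0.185, 0.2312]
tcp_rot: [-3.141, -0.0, 0.316]
ft_force: [0.8, -0.7, 0.3]
width: 0.0849
gripper_force: 0.0
clock: 1.7
tool_pos: [0.4734, 0.1509, 0.2311]
tcp_rot: [-3.142, 0.0, 0.317]
ft_force: [0.3, -1.4, 0.8]
width: 0.085
gripper_force: 0.0
clock: 2.5
tool_pos: [0.473, 0.1488, 0.231]
tcp_rot: [-3.141, 0.0, 1.499]
ft_force: [-0.9, 1.1, 0.3]
width: 0.06
gripper_force: 0.0
clock: 3.3
tool_pos: [0.473, 0.1488, 0.231]
tcp_rot: [-3.141, -0.001, 2.675]
ft_force: [0.7, 0.8, 0.1]
width: 0.0499
gripper_force: 0.0
t 3.3 pos [0.473  0.1488 0.231 ] rpy [-3.141e+00 -1.000e-03  2.675e+00] w 0.0499 F [0.7 0.8 0.1] q6 -1.04 -> tool delta [-0.0006  0.0901  0.071 ]
```

```bash
python3 inch.py '[[0, 0.045, 0, 0, 0.05], [0, 0.045, 0, 0, 0.05], [0, 0, 0.035, 0, 0.05], [0, 0, 0.035, 0, 0.05], [0, 0, 0, 0, 0.05]]'
python3 - <<'E'
from h import *
tool([.514,.229,.085])
for n in('top','side'):
    p,d=snap(n); P=cloud(n,d)
    c=proj(n,[.514,.229,.13]).astype(int);print(n,c)
    k=cv2.resize(p[c[1]-40:c[1]+40,c[0]-50:c[0]+50],None,fx=4,fy=4,interpolation=3)
    globals()[n]=k
cv2.imwrite('pics/pin1.png',np.clip(np.hstack([top,side])[:,:,::-1]*1.3,0,255).astype(np.uint8))
E
```

```text
clock: 3.8
tool_pos: [0.5119, 0.2287, 0.157]
tcp_rot: [-3.136, -0.007, 2.669]
ft_force: [-0.9, 0.0, 0.9]
width: 0.0497
gripper_force: 0.0
t 3.8 pos [0.5119 0.2287 0.157 ] rpy [-3.136 -0.007  2.669] w 0.0497 F [-0.9  0.   0.9] q6 -0.89 -> tool delta [-0.0022  0.0017  0.072 ]
top [213 218]
side [245 180]
```

View pics/pin1.png

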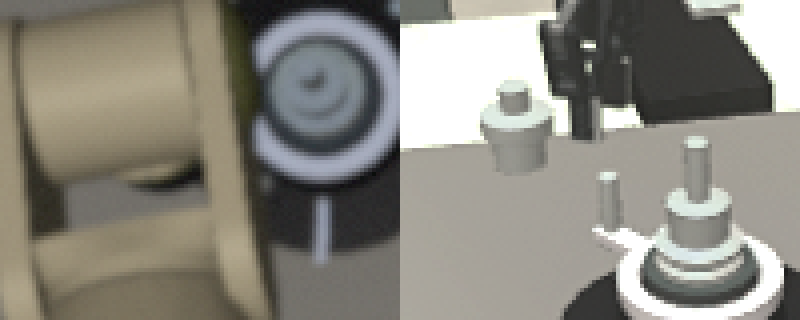

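The side view shows the fingers at about (590,125) in the crop, directly above the pin at (608,180). I'll descend and grip.

```bash
python3 inch.py '[[-0.002, 0.001, 0.03, 0, 0.05], [0, 0, 0.03, 0, 0.05], [0, 0, 0.01, 0, 0.05], [0, 0, 0, 0, 0], [0, 0, 0, 0, 0], [0, 0, 0, 0, 0], [0, 0, 0, 0, 0], [0, 0, 0, 0, 0]]' 25
python3 -c "from h import *;tool([.514,.229,.085])"
```

```text
clock: 4.7
tool_pos: [0.5174, 0.2292, 0.0933]
tcp_rot: [3.139, 0.003, 2.669]
ft_force: [-0.7, 0.1, 6.6]
width: 0.0132
gripper_force: 24.7
t 4.7 pos [0.5174 0.2292 0.0933] rpy [3.139e+00 3.000e-03 2.669e+00] w 0.0132 F [-0.7  0.1  6.6] q6 -0.89 -> tool delta [ 0.0029 -0.0018  0.0083]
```

```bash
python3 - <<'E'
import numpy as np
a=np.radians(np.linspace(125.3,178.4,9));P=np.c_[np.cos(a),np.sin(a)]*np.linspace(.0885,.09,9)[:,None]
D=np.diff(P,axis=0);ps=2.669;X=np.array([np.cos(ps),np.sin(ps)]);Y=np.array([np.sin(ps),-np.cos(ps)])
print(np.round(np.c_[D@X,D@Y],4))
E
```

```text
[[ 0.0044 -0.0093]
 [ 0.0033 -0.0097]
 [ 0.0022 -0.0101]
 [ 0.001  -0.0103]
 [-0.0002 -0.0103]
 [-0.0014 -0.0103]
 [-0.0026 -0.0101]
 [-0.0038 -0.0097]]
```

```bash
python3 inch.py '[[0.0044, -0.0093, 0, 0, 0], [0.0033, -0.0097, 0, 0, 0], [0.0022, -0.0101, 0, 0, 0], [0.001, -0.0103, 0, 0, 0], [0, 0, 0, 0, 0]]'
python3 inch.py '[[0, -0.0103, 0, 0, 0], [-0.0014, -0.0103, 0, 0, 0], [-0.0026, -0.0101, 0, 0, 0], [-0.0038, -0.0097, 0, 0, 0], [0, 0, 0, 0, 0], [0, 0, 0, 0, 0]]'
python3 -c "from h import *;tool([.4785,.1595,.093])"
```

```text
clock: 5.2
tool_pos: [0.4885, 0.199, 0.0933]
tcp_rot: [3.14, 0.001, 2.669]
ft_force: [-5.5, 2.6, 9.9]
width: 0.0134
gripper_force: 25.0
clock: 5.8
tool_pos: [0.4776, 0.1592, 0.093]
tcp_rot: [3.141, 0.002, 2.669]
ft_force: [-3.7, -0.6, 7.5]
width: 0.0132
gripper_force: 25.2
t 5.8 pos [0.4776 0.1592 0.093 ] rpy [3.141e+00 2.000e-03 2.669e+00] w 0.0132 F [-3.7 -0.6  7.5] q6 -1.01 -> tool delta [-0.0007  0.0007 -0.    ]
```

```bash
python3 inch.py '[[0, 0, 0, 0, 0.05], [0, 0, 0, 0, 0.05], [0, 0, 0, 0, 0.05], [0, 0, 0, 0, 0.05], [0, 0, -0.045, 0, 0.05], [0, 0, -0.045, 0, 0.05], [0, 0, -0.045, 0, 0.05]]'
python3 inch.py '[[0, 0, 0, 0.128, 0.06], [0, 0, 0, 0.128, 0.06], [0, 0, 0, 0.128, 0.06], [0, 0, 0, 0.128, 0.06], [0, 0, 0, 0.128, 0.06], [0, 0, 0, 0.128, 0.06]]'
python3 - <<'E'
from h import *
tool([.563,-.077,.25])
p,d=snap('side');P=cloud('side',d)
c=proj('side',[.4785,.1595,.12]).astype(int);m=np.zeros(d.shape,bool);m[c[1]-12:c[1]+14,c[0]-15:c[0]+15]=1
m&=(P[...,2]>.085)&(P[...,2]<.125);q=P[m];print(c,len(q),np.median(q,0),(q.min(0)+q.max(0))/2,np.ptp(q,0))
k=cv2.resize(p[140:350,180:380],None,fx=2.8,fy=2.8,interpolation=3);cv2.imwrite('pics/s2.png',k[:,:,::-1])
pt,dt=snap('top');Q=cloud('top',dt);c=proj('top',[.4785,.1595,.12]).astype(int);m=np.zeros(d.shape,bool);m[c[1]-12:c[1]+12,c[0]-12:c[0]+12]=1
m&=(Q[...,2]>.1)&(Q[...,2]<.125);q=Q[m];print(c,len(q),len(q) and np.median(q,0))
E
```

```text
clock: 6.5
tool_pos: [0.477, 0.1593, 0.228]
tcp_rot: [-3.141, -0.001, 2.669]
ft_force: [0.6, -0.3, 0.3]
width: 0.0499
gripper_force: 0.0
clock: 7.1
tool_pos: [0.4773, 0.1593, 0.2263]
tcp_rot: [-3.141, -0.0, 1.896]
ft_force: [-0.8, 0.7, 0.3]
width: 0.0599
gripper_force: 0.0
t 7.1 pos [0.4773 0.1593 0.2263] rpy [-3.141 -0.     1.896] w 0.0599 F [-0.8  0.7  0.3] q6 -0.24 -> tool delta [-0.2513  0.0059 -0.0238]
[235 197] 64 [0.4794804  0.15277381 0.10520047] [0.47974439 0.15535434 0.10291849] [0.01313093 0.01671689 0.03494073]
[239 232] 0 0
```

View pics/s2.png

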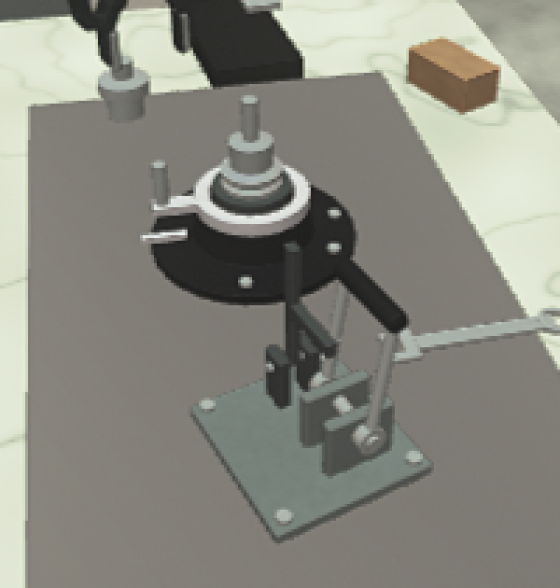

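The side view shows the pin at (158,180), its arm running parallel above the mark at (165,237), and the catch still shut. I'll check the alignment numerically and approach the catch.

```bash
python3 - <<'E'
from h import *
p,d=snap('side');P=cloud('side',d);g=p.min(-1)
def one(c,zl,zh,w=14):
    u=proj('side',c).astype(int);m=np.zeros(d.shape,bool);m[u[1]-w:u[1]+w,u[0]-w-6:u[0]+w+6]=1
    m&=(P[...,2]>zl)&(P[...,2]<zh)&(g>120);q=P[m];print(u,len(q),np.round(np.median(q,0),4),np.round(q.min(0),4),np.round(q.max(0),4));return q
q=one([.478,.1595,.036],.030,.042,10)
print('fit',np.polyfit(q[:,0],q[:,1],1), 'y at r=.09:',np.polyval(np.polyfit(q[:,0],q[:,1],1),.4785))
one([.4785,.1595,.12],.112,.125);one([.5685,.157,.175],.172,.19)
E
python3 inch.py '[[-0.045, 0.001, -0.005, 0, 0.06], [-0.045, 0.001, -0.005, 0, 0.06], [-0.045, 0.001, -0.005, 0, 0.06], [-0.045, 0.001, -0.005, 0, 0.06], [-0.045, 0.001, -0.005, 0, 0.06], [-0.026, 0.001, 0, 0, 0.06], [0, 0, 0, 0, 0.06]]'
python3 -c "from h import *;tool([.563,-.077,.15])"
```

```text
[237 222] 36 [0.4781 0.1572 0.0345] [0.458  0.1532 0.0301] [0.5012 0.1629 0.0374]
fit [-1.52883242e-04  1.57970596e-01] y at r=.09: 0.15789744101921624
[235 197] 10 [0.4799 0.1583 0.1186] [0.4732 0.153  0.1165] [0.4842 0.1643 0.12  ]
[268 176] 13 [0.5705 0.1586 0.1785] [0.564  0.1529 0.1769] [0.575  0.1648 0.1811]
clock: 7.95
tool_pos: [0.5651, -0.0793, 0.2507]
tcp_rot: [-3.141, 0.0, 1.9]
ft_force: [0.1, 1.1, 0.3]
width: 0.0596
gripper_force: 0.0
t 7.95 pos [ 0.5651 -0.0793  0.2507] rpy [-3.141  0.     1.9  ] w 0.0596 F [0.1 1.1 0.3] q6 -0.68 -> tool delta [ 0.0029 -0.0011  0.1007]
```

The pin is over the mark line to within about 2 mm. Next I'll lower onto the catch and pinch it.

```bash
python3 inch.py '[[0.003, -0.001, 0.03, 0, 0.06], [0, 0, 0.04, 0, 0.06], [0, 0, 0.034, 0, 0.06], [0, 0, 0, 0, 0.03], [0, 0, 0, 0, 0], [0, 0, 0, 0, 0], [0, 0, 0, 0, 0], [0, 0, 0, 0, 0]]' 25
python3 -c "from h import *;tool([.563,-.077,.146])"
```

```text
clock: 8.75
tool_pos: [0.5619, -0.0742, 0.1495]
tcp_rot: [-3.141, 0.002, 1.901]
ft_force: [-7.4, -1.1, 6.7]
width: 0.0093
gripper_force: 26.3
t 8.75 pos [ 0.5619 -0.0742  0.1495] rpy [-3.141e+00  2.000e-03  1.901e+00] w 0.0093 F [-7.4 -1.1  6.7] q6 -0.67 -> tool delta [-0.003   0.0001  0.0035]
```

```bash
python3 inch.py '[[0.0155, 0, 0.0012, 0, 0], [0.015, 0, 0.0035, 0, 0], [0.0144, 0, 0.0057, 0, 0], [0.0134, 0, 0.0079, 0, 0], [0.012, 0, 0.0098, 0, 0], [0.0104, 0, 0.0115, 0, 0], [0, 0, 0, 0, 0]]'
python3 inch.py '[[0, 0, 0, 0, 0.04], [0, 0, 0, 0, 0.05], [0, 0, 0, 0, 0.05], [0, 0, 0, 0, 0.05], [0, 0, -0.03, 0, 0.05], [0, 0, -0.045, 0, 0.05], [0, 0, -0.045, 0, 0.05], [0, 0, 0, 0, 0.05]]'
python3 - <<'E'
from h import *
tool([.6084,-.1377,.25])
p,d=snap('side');cv2.imwrite('pics/s3.png',cv2.resize(p[140:350,180:380],None,fx=2.8,fy=2.8,interpolation=3)[:,:,::-1])
E
```

```text
clock: 9.45
tool_pos: [0.5361, 0.0045, 0.1071]
tcp_rot: [3.141, -0.002, 1.902]
ft_force: [-1.3, 4.7, 3.1]
width: 0.0097
gripper_force: 27.8
clock: 10.25
tool_pos: [0.5383, 0.0021, 0.2337]
tcp_rot: [3.132, 0.006, 1.901]
ft_force: [1.7, 0.2, 0.1]
width: 0.0498
gripper_force: 0.0
t 10.25 pos [0.5383 0.0021 0.2337] rpy [3.132 0.006 1.901] w 0.0498 F [1.7 0.2 0.1] q6 -0.55 -> tool delta [-0.1551  0.0212 -0.0152]
```

View pics/s3.png

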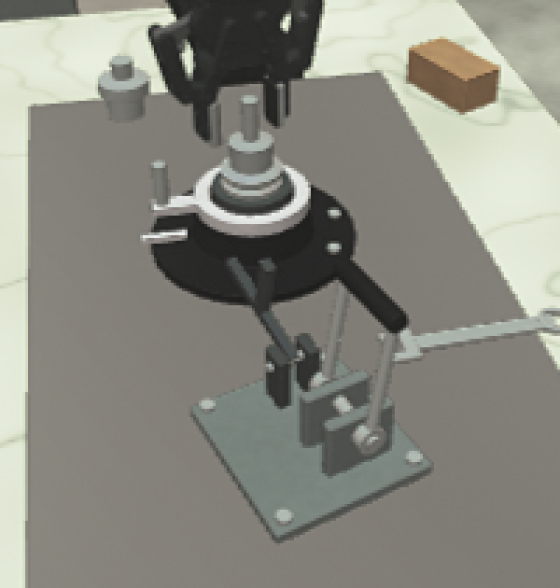

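The catch lies over, with its end at (235,262) in the crop, and the lever is at rest. I'll confirm the catch angle by depth and move above the bar.

```bash
python3 - <<'E'
from h import *
p,d=snap('side');P=cloud('side',d)
print(np.round(P[232:240:2,262:272:2][...,:].reshape(-1,3),3)[::2].tolist())
q=P[225:265,295:330].reshape(-1,3);q=q[(q[:,2]>.155)&(q[:,2]<.195)];print('bar mid',(q.min(0)+q.max(0))/2)
E
python3 inch.py '[[-0.045, 0, -0.01, 0, 0.05], [-0.045, 0.005, -0.008, 0, 0.05], [-0.045, 0.01, 0, 0, 0.05], [-0.02, 0.006, 0, 0, 0.05], [0, 0, 0, 0, 0.05]]'
python3 -c "from h import *;tool([.6084,-.1377,.155])"
```

```text
[[0.528, 0.027, 0.096], [0.549, 0.102, 0.036], [0.559, 0.101, 0.035], [0.532, 0.021, 0.093], [0.554, 0.102, 0.028], [0.526, 0.018, 0.09], [0.536, 0.015, 0.091], [0.558, 0.091, 0.029], [0.53, 0.009, 0.091], [0.54, 0.009, 0.088]]
bar mid [ 0.6066329  -0.13863284  0.16914383]
clock: 10.85
tool_pos: [0.6067, -0.1397, 0.2427]
tcp_rot: [-3.138, -0.003, 1.898]
ft_force: [-0.7, -0.8, -1.1]
width: 0.0501
gripper_force: 0.0
t 10.85 pos [ 0.6067 -0.1397  0.2427] rpy [-3.138e+00 -3.000e-03  1.898e+00] w 0.0501 F [-0.7 -0.8 -1.1] q6 -0.74 -> tool delta [0.0011 0.0025 0.0877]
```

Catch end z is about 0.09, which puts it on the open stop. Descending onto the bar.

```bash
python3 inch.py '[[0.001, 0.001, 0.03, 0, 0.05], [0, 0, 0.03, 0, 0.05], [0, 0, 0.028, 0, 0.05], [0, 0, 0, 0, 0.05], [0, 0, 0, 0, 0], [0, 0, 0, 0, 0], [0, 0, 0, 0, 0], [0, 0, 0, 0, 0]]' 40
python3 -c "from h import *;tool([.6084,-.1377,.155])"
```

```text
clock: 11.65
tool_pos: [0.6067, -0.1362, 0.1595]
tcp_rot: [3.141, 0.001, 1.9]
ft_force: [-5.8, -0.8, 6.2]
width: 0.0165
gripper_force: 39.2
t 11.65 pos [ 0.6067 -0.1362  0.1595] rpy [3.141e+00 1.000e-03 1.900e+00] w 0.0165 F [-5.8 -0.8  6.2] q6 -0.74 -> tool delta [-0.002   0.0011  0.0045]
```

```bash
python3 inch.py '[[0, -0.0109, -0.001, 0, 0], [0, -0.011, 0, 0, 0], [0, -0.0109, 0.001, 0, 0], [0, -0.0108, 0.0022, 0, 0], [0, -0.0105, 0.0032, 0, 0], [0, -0.0101, 0.0043, 0, 0], [0, -0.0096, 0.0053, 0, 0], [0, 0, 0, 0, 0]]'
python3 inch.py '[[0, -0.003, 0.001, 0, 0], [0, 0, 0, 0, 0], [0, 0, 0, 0, 0], [0, 0, 0, 0, 0]]'
python3 - <<'E'
from h import *
tool([.5383,-.1617,.144])
p,d=snap('side');cv2.imwrite('pics/s4.png',cv2.resize(p[140:350,180:380],None,fx=2.8,fy=2.8,interpolation=3)[:,:,::-1])
E
```

```text
clock: 12.45
tool_pos: [0.5386, -0.159, 0.1446]
tcp_rot: [3.135, 0.001, 1.9]
ft_force: [5.8, 7.5, 5.1]
width: 0.0169
gripper_force: 42.1
clock: 12.85
tool_pos: [0.5367, -0.1596, 0.1436]
tcp_rot: [3.134, 0.002, 1.901]
ft_force: [7.3, 7.8, 3.2]
width: 0.0169
gripper_force: 41.8
t 12.85 pos [ 0.5367 -0.1596  0.1436] rpy [3.134e+00 2.000e-03 1.901e+00] w 0.0169 F [7.3 7.8 3.2] q6 -0.83 -> tool delta [-0.0025  0.0009 -0.0004]
```

View pics/s4.png

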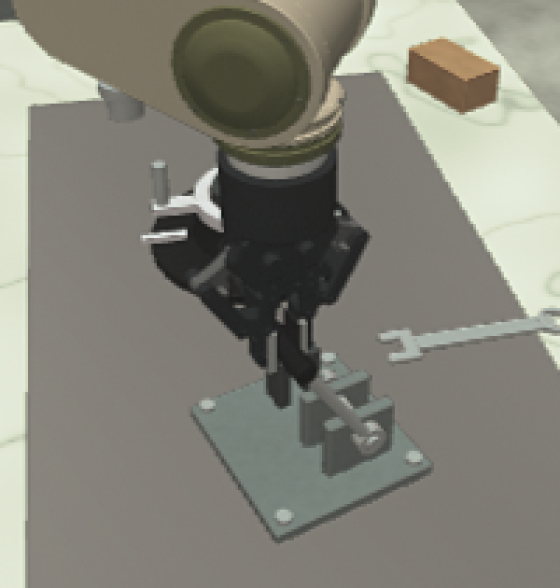

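The bar is between the pads at about (295,355), with the lever pulled to the robot's side. Its travel was 74 mm, which is about 0.7 rad, and the pull is about 9 N. The ring pin at (158,180) hasn't moved. Handing in.

```bash
python3 -c "from workcell import env, optics, job;print(job.hand_in())"
```

```text
the job is handed in; nothing more can be done
None
```

I handed in the job with the ring pin within about 2 mm of the locked mark, the catch on its open stop, and the lever held by the fingers at its stop with about 9 N of pull; the hand-in returned no verdict.

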